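# Close the hold-down lever through the guard window

### The arm

A 7-joint arm with a two-finger parallel gripper is mounted at the origin on the work surface; the furniture and walls round the work are solid. World frame = base frame: x ahead of the robot, y to its left, z up, the work surface at z = 0. Lengths are in m, angles in rad, forces in N, time in s.
With the tool pointing down it reaches from about 0.425 to 0.925 m from the base axis. Payload 6.8 kg.
Tool frame: the origin (TCP) lies on the mounting face of the last link; the fingertips stand 173 mm ahead of it and the grasp point (between the pads) lies 155 mm ahead of it; z points along the fingers, y is the line along which they close (so a half turn about z gives the same grasp; the last joint's range is limited). The gripper opens to 85 mm and grips with 20 to 120 N. Pads are 22 mm wide; open, the fingers measure 114 mm over their backs; the gripper's body (76 mm by 85 mm) begins 54 mm behind the grasp point. The pads swing forward as they close: fully open they stand 13 mm farther back than shut.
Start: joints at [1.208, 0.477, 0.022, 1.555, -0.011, 1.109, -0.083], TCP at [0.17, -0.653, 0.405] pointing down, gripper open.
Joint ranges: [-2.96, 2.96], [-0.34, 2.1], [-1.41, 1.46], [0.24, 2.44], [-1.37, 4.51], [0.17, 1.92], [-2.96, 2.96]. Speed limits (rad/s): [2.39, 2.39, 3.14, 3.14, 3.14, 3.14, 3.14].

### API

Orientations are given as a unit quaternion [w, x, y, z].
In Python, from station import bot gives the robot as it stands. The module is installed in compiled form; this text tells all that it offers.
- The arm moves only by the shell command python3 -m pendant 'ROWS' [FORCE]. ROWS is JSON, a list of rows, each a list of 5 numbers: the finger opening in m, from 0 to 0.0854, then the shift along the tool's x, y, z in m, then the turn about the tool's z in degrees. In form: [[jaw, x, y, z, yaw], ...]. A call has 1 to 12 rows; each row shifts and turns the commanded pose from where the row before left it, along the tool's axes as they then stand; what a row does not reach is not made up. A row lasts 1/12 s, in which the tool goes at most 41.7 mm and 7.16 degrees, less where a joint would pass 70% of its speed; a pose out of reach is approached as far as the arm can. A call with a gripper value outside its range is refused whole. The fingers move at their own pace and stop on an object; FORCE is the grip in N (left out, the last holds). Time passes only in rows, so rows that do not move let the fingers close. It gives the time, the measured TCP pose, the force, the opening and the grip force at its end, in the units of the state.
- bot.get_obs(): the state, without advancing time (a new reading comes with each control period).
- bot.read_camera(name): name is "side" or "top" or "wrist"; returns (picture, depth): 384x512x3 uint8, blue, green, red; 384x512 float32, m along the optical axis (not along the pixel's ray), 0 where there is no reading.
- bot.camera_model(name): a dict with "intrinsics" (3x3 intrinsics, pixels), "dist_coeffs" ([k1, k2, p1, p2, k3] as OpenCV has them; the pictures are not rectified), "R" (3x3) and "t" (3): a world point X has camera coordinates R X + t. Camera axes: x right, y down, z forward; pixel columns grow to the right and rows downward; lengths in m; the calibration is good to about 2 mm. A picture is of the moment at which its call begins: read the wrist's pose just before it. camera_model takes no time and is no camera call; for the wrist camera it gives the pose at the moment of the call.
- bot.hand_in(): hands the job in; it is judged then, once.
Trained networks look in the newest picture that a camera, given by its name, has taken for a name from the list of things; names that differ only in an ending like _2 or _b are one class to them, and where a whole thing is asked for, a point or a joint stands for the part that bears it (a point fixed in the world has none). Each returns a list of dicts, best first, with "score" (0 to 1); they miss things now and then, are a little off and sometimes report something else, mostly with a low value. They report only what shows in the picture. A call takes as long as a camera call.
- bot.boxes_of(name, camera): "at" ([column, row] in pixels, amid what is visible of it).
- bot.trace(name, camera): "mask" (384x512 bool, what is visible of it) and "at" ([column, row] in pixels, amid what is visible of it).
- bot.pinpoint(name, camera): "at" ([column, row] in pixels: a listed point, or the origin of a listed thing).
The state is a dict: "t": time; "q": joint angles; "joint_vel": joint speeds; "joint_torque": joint torques, N m; "eef_pos": TCP position; "tool_rot": TCP orientation; "contact_force": force on the tool from outside, world axes, zero at the start; "torque": the same for the moment, N m; "gripper_width": opening from 0.0 (shut) to 1.0 (fully open); "grasp_force": force on a finger pad.
Only numpy, scipy, OpenCV 4.12 (cv2) and the standard library are available. Lean on these libraries where they do the work, as an engineer would, in place of code of your own. Each camera call takes 0.05 s, during which the arm holds its last target. There are 200 camera calls.

### The job

Push the guard's sliding shutter fully open by its tab, reach down through the window and press the hold-down lever fully down to its stop, then push the shutter fully closed again and move clear. Only push and press: do not touch the grey guard round the window or its rails at any point, do not shift the plug lying in the fixture, and leave the solder spool, the capacitor and the relay where they stand.

Things in the scene. Friction and masses are not known exactly. Their poses are not given: they have to be found in the camera images.
- fixture: Small hold-down fixture fixed to the table: a bright steel base plate 146 x 242 x 10 mm with an aluminium nest and a lever, under a sheet-steel guard. Its origin lies on the table straight below the centre of the guard window; its z points up, its y is the direction in which the shutter opens, its x points from the window to the lever's pivot. The base reaches from -66 to +80 mm in x and from -70 to +172 mm in y.
- guard: Grey sheet-steel guard over the fixture, same origin and axes and same outline; it must not be touched. Its flat top, 4 mm thick, has its upper face 105 mm above the table, with one rectangular window 90 mm (x) by 100 mm (y), centred on the origin. Side walls and rear wall are closed, the front (-x) is open. Two steel rails, 6 mm high above the top and 8 mm wide, run along y centred at x = -55 and x = +55 mm and are part of the guard.
- window (a point): Centre of the window, in the plane of the guard's upper face, 105 mm above the table; axes as the fixture's.
- shutter_tab (a point): Middle of the top edge of the upright black tab on the shutter. The tab is 50 mm (x) by 8 mm (y) and its top edge is 21.5 mm above the guard's upper face. It stands in the middle of the shutter, a flat aluminium plate 100 (x) by 112 (y) mm lying on the guard between the rails, top face 3.5 mm above the guard's upper face; the tab's foot (54 x 20 mm) is 6 mm above it. Axes as the fixture's.
- shutter (a joint): Travel of the shutter in m along the fixture's +y: 0 = closed (covers the window, tab over the window's centre), 0.108 = fully open (end stop). It stays where it is left; sliding it takes about 2 N. It starts between 0 and 0.03.
- lever_pad (a point): Middle of the upper face of the lever's flat white pad, 44 mm (x) by 36 mm (y), 8 mm thick, below the middle of the window. At its start it is about 14 to 19 mm below the guard's upper face, at its lower stop about 36 mm below it.
- clamp_lever (a joint): Angle of the hold-down lever in rad, 0 = fully up, 0.36 = fully down (end stop). The pad is 62 mm in front of (-x from) the pivot, which runs along y, 76 mm above the table; pressing the pad straight down turns it. It stays where it is left; turning it takes about 6 N down on the pad. It starts between 0 and 0.08.
- plug: Loose grey serial plug, 63 x 32 x 14 mm, lying in the nest under the lever, behind the pad (32 mm towards +x from the window's centre), 30 mm above the table. Origin at the centre of its underside. It must not be shifted.
- solder_spool: Loose spool of solder with blue flanges, 57 mm across, 42 mm high, standing near the fixture. Origin at the centre of its underside.
- capacitor: Loose dark blue cylindrical capacitor, 25 mm across, 40 mm high, standing near the fixture. Origin at the centre of its underside.
- relay: Loose grey block relay, 21 x 28 x 35 mm high, standing near the fixture. Origin at the centre of its underside.

How it is judged:
By the outcome, as a careful person would: the job done as asked, in the order asked, and still so for the second after the job is handed in, with the robot touching nothing.
It also fails if it takes over 64 s, if anything falls off the work surface, if the arm or the gripper's body presses on something with over 40 N, if the wrist force passes 120 N, or if a joint passes its speed limit or range.

## Working session

There is one attempt and no reset: what is moved stays moved. The work goes in short steps, Python scripts to look and compute and a shell command to move; the robot and the scene stay as the last step left them, time stands still between calls to the robot, and variables do not carry over. Pictures are saved under pics/ and viewed, at most 10 in all, crops included, and the job is handed in when it is done.

```bash
mkdir -p pics
cat > h.py <<'E'
import numpy as np, cv2
from station import bot
def ray(cam,uv,m=None):
    m=m or bot.camera_model(cam)
    K=np.array(m["intrinsics"]);R=np.array(m["R"]);t=np.array(m["t"])
    p=cv2.undistortPoints(np.array([[uv]],float),K,np.array(m["dist_coeffs"],float))[0,0]
    return -R.T@t, R.T@np.array([p[0],p[1],1.0])
def atz(cam,uv,z,m=None):
    o,d=ray(cam,uv,m); return o+d*(z-o[2])/d[2]
def atd(cam,uv,depth,m=None):
    o,d=ray(cam,uv,m); u,v=int(round(uv[0])),int(round(uv[1]))
    w=depth[max(v-1,0):v+2,max(u-1,0):u+2]; w=w[w>0]
    return o+d*np.median(w) if len(w) else None
def tri(a,b):
    (o1,d1),(o2,d2)=a,b
    s=np.linalg.lstsq(np.stack([d1,-d2],1),o2-o1,rcond=None)[0]
    p,q=o1+s[0]*d1,o2+s[1]*d2
    return (p+q)/2,np.linalg.norm(p-q)
E
python3 - <<'E'
from h import *
np.set_printoptions(precision=4,suppress=True)
o=bot.get_obs();print(o["t"],o["eef_pos"],o["tool_rot"],o["contact_force"])
im={}
for c in("top","side"):
    p,d=bot.read_camera(c);im[c]=p
    for n in("window","shutter_tab","lever_pad","fixture","solder_spool","capacitor","relay","plug"):
        r=bot.pinpoint(n,c)
        for x in r[:2]:
            uv=x["at"];print(c,n,round(x["score"],2),np.round(uv,1),atd(c,uv,d), atz(c,uv,{"window":.105,"shutter_tab":.1265}.get(n,0))[:2])
cv2.imwrite("pics/a.png",np.vstack([im["top"],im["side"]])[:, :] if 0 else cv2.resize(np.hstack([im["top"],im["side"]]),(800,300)))
cv2.imwrite("pics/top.png",im["top"])
E
```

```text
0.0 [ 0.1701 -0.6529  0.4037] [-0.0009  0.9919  0.1271 -0.0002] [-0.1977  0.3494  0.9322]
top shutter_tab 0.86 [265.6 224.1] [ 0.4948 -0.0681  0.1099] [ 0.4942 -0.0681]
top lever_pad 0.26 [317.7 204.7] [ 0.5421 -0.1933  0.0382] [ 0.5455 -0.1986]
top fixture 0.78 [265.1 223.4] [ 0.4963 -0.067   0.1119] [ 0.5011 -0.0665]
top solder_spool 0.8 [240.7 178. ] [ 0.6098 -0.0095  0.0418] [ 0.6167 -0.0066]
top capacitor 0.42 [320.5 205.5] [ 0.54   -0.1999  0.0386] [ 0.5434 -0.2055]
top capacitor 0.41 [240.5 179. ] [ 0.6074 -0.009   0.0416] [ 0.6142 -0.0061]
top relay 0.4 [289.  172.4] [ 0.6223 -0.1269  0.0357] [ 0.6287 -0.1291]
top relay 0.23 [265.4 225.5] [ 0.4917 -0.0676  0.1121] [ 0.4958 -0.0671]
side shutter_tab 0.77 [233.3 194.1] [ 0.4985 -0.0331  0.1074] [ 0.4904 -0.0612]
side lever_pad 0.48 [235.5 195.4] [ 0.4938 -0.0652  0.1251] [0.5478 0.1173]
side fixture 0.89 [234.9 245. ] [ 0.4675 -0.1414  0.0631] [ 0.4882 -0.07  ]
side fixture 0.66 [283.8 284.2] [ 0.5411 -0.2173  0.0045] [ 0.543  -0.2134]
side solder_spool 0.46 [274.1 217.7] [ 0.5502 -0.1357  0.1046] [ 0.606  -0.0055]
side capacitor 0.61 [284.9 281.6] [ 0.5432 -0.217   0.0104] [ 0.5477 -0.2077]
```

View pics/a.png

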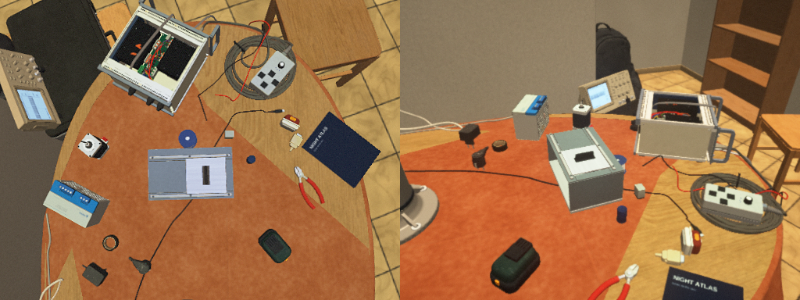

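The top view (800x300 composite) shows the fixture around (190,173) with its shutter at the right end and the black tab at (207,175). The spool is at (188,138), the relay at (229,134) and the capacitor at (250,159). The fixture's axes lie close to the world's. Next I get the yaw.

Run:
```python
from h import *
np.set_printoptions(precision=4,suppress=True)
p,d=bot.read_camera("top");m=bot.camera_model("top")
P=[]
for v in range(150,300):
    for u in range(150,340):
        if d[v,u]>0:
            o,r=ray("top",(u,v),m);X=o+r*d[v,u]
            if .095<X[2]<.125 and .38<X[0]<.62: P.append(X)
P=np.array(P);print(len(P),np.median(P[:,2]))
c,s,a=cv2.minAreaRect(P[:,:2].astype(np.float32));print(c,s,a)
# wrist camera place relative to tool
from scipy.spatial.transform import Rotation as Ro
o=bot.get_obs();m=bot.camera_model("wrist");q=o["tool_rot"];T=Ro.from_quat([q[1],q[2],q[3],q[0]]).as_matrix()
print("tool",T,"cam in tool",T.T@(-np.array(m["R"]).T@m["t"]-o["eef_pos"]),"\nview",T.T@np.array(m["R"])[2])
tgt=np.array([.47,-.07,.405]);print("delta tool",T.T@(tgt-o["eef_pos"]))
```

```text
7038 0.10649111490887547
(0.5010933876037598, -0.018468402326107025) (0.1467006653547287, 0.24072885513305664) 0.9929453730583191
tool [[ 0.9677  0.252   0.    ]
 [ 0.252  -0.9677 -0.0001]
 [ 0.      0.0001 -1.    ]] cam in tool [0.0774 0.0005 0.0308] 
view [-0.3044  0.0012  0.9526]
delta tool [ 0.4372 -0.4888 -0.0003]
```

```bash
python3 -m pendant '[[0,0.0233,-0.024,0,0],[0,0.0233,-0.024,0,0],[0,0.0233,-0.024,0,0],[0,0.0233,-0.024,0,0],[0,0.0233,-0.024,0,0],[0,0.0233,-0.024,0,0],[0,0.0233,-0.024,0,0],[0,0.0233,-0.024,0,0],[0,0.0233,-0.024,0,0],[0,0.0233,-0.024,0,0]]' && python3 -m pendant '[[0,0.0233,-0.024,0,0],[0,0.0233,-0.024,0,0],[0,0.0233,-0.024,0,0],[0,0.0233,-0.024,0,0],[0,0.0233,-0.024,0,0],[0,0.0233,-0.024,0,0],[0,0.0233,-0.024,0,0],[0,0.0233,-0.024,0,0],[0,0.0233,-0.024,0,0],[0,0.0233,-0.024,0,0],[0,0,0,0,6.8],[0,0,0,0,6.8]]' && python3 -m pendant '[[0,0,0,0,0],[0,0,0,0,0]]'
python3 - <<'E'
from h import *
np.set_printoptions(precision=4,suppress=True)
o=bot.get_obs();print(o["t"],o["eef_pos"],o["tool_rot"],o["gripper_width"])
m=bot.camera_model("wrist");p,d=bot.read_camera("wrist")
mt=bot.camera_model("top")
for n,z in(("window",.105),("shutter_tab",.1265)):
    for x in bot.pinpoint(n,"wrist")[:2]:
        print(n,x["score"],x["at"],atd("wrist",x["at"],d,m),atz("wrist",x["at"],z,m))
        if n=="shutter_tab": print("tri",tri(ray("wrist",x["at"],m),ray("top",[265.6,224.1],mt)))
cv2.imwrite("pics/w1.png",p)
v,u=np.mgrid[0:384:2,0:512:2]
K=np.array(m["intrinsics"]);q=cv2.undistortPoints(np.stack([u,v],-1).reshape(-1,1,2).astype(float),K,np.array(m["dist_coeffs"],float))[:,0]
D=d[::2,::2].ravel();X=(np.c_[q,np.ones(len(q))]*D[:,None]-m["t"])@np.array(m["R"]);np.save("w1.npy",X)
t=X[(D>0)&(X[:,2]>.118)&(X[:,2]<.135)&(abs(X[:,0]-.5)<.09)]
print("tab top pts",len(t),t.min(0),t.max(0),cv2.minAreaRect(t[:,:2].astype(np.float32)))
t=X[(D>0)&(X[:,2]>.095)&(X[:,2]<.114)];print(t.min(0),t.max(0),cv2.minAreaRect(t[:,:2].astype(np.float32)))
E
```

```text
t: 1.78
eef_pos: [0.3356, -0.3607, 0.405]
tool_rot: [0.0, 0.992, 0.127, 0.0]
contact_force: [0.9, -0.3, 0.2]
gripper_width: -0.0
grasp_force: 0.0
t: 2.78
eef_pos: [0.501, -0.0689, 0.4049]
tool_rot: [-0.0, 1.0, 0.008, 0.0]
contact_force: [-1.0, -0.8, -0.1]
gripper_width: -0.001
grasp_force: 0.0
t: 2.95
eef_pos: [0.5001, -0.0713, 0.4048]
tool_rot: [0.0, 1.0, 0.01, 0.0]
contact_force: [-0.3, 0.2, 0.0]
gripper_width: -0.0
grasp_force: 0.0
2.95 [ 0.5001 -0.0713  0.4048] [0.0001 0.9999 0.0104 0.    ] -8.600003220090903e-05
window 0.43 [244.6, 201.1] [ 0.4933 -0.0638  0.1269] [ 0.4858 -0.0632  0.105 ]
shutter_tab 0.63 [247.6, 199.5] [ 0.4943 -0.0663  0.1258] [ 0.4946 -0.0663  0.1265]
tri (array([ 0.4942, -0.0672,  0.1256]), np.float64(0.0018482908271389706))
tab top pts 139 [ 0.4717 -0.0686  0.1183] [ 0.521  -0.0613  0.1283] ((0.4963718354701996, -0.06489614397287369), (0.049344751983881, 0.006801738403737545), 0.7271838188171387)
[ 0.427  -0.1422  0.1024] [0.576  0.1021 0.1138] ((0.5015793442726135, -0.020237766206264496), (0.14558129012584686, 0.2421329766511917), 1.0672601461410522)
```

View pics/w1.png

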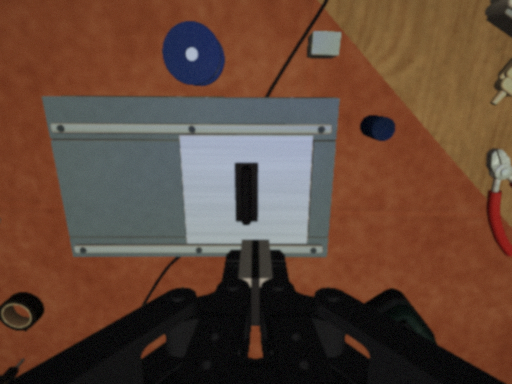

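The guard fills the wrist view from (45,97) to (330,258), with the tab at (247,193) and the shutter nearly closed. Yaw is about 1.05°, so the origin is near (0.4955,-0.0713) and the shutter at about 5 mm. I lower the closed fingers on the tab's -y side.

```bash
python3 -m pendant '[[0,-0.0025,0.0185,0,0],[0,-0.0025,0.0185,0,0],[0,0,0,0.028,0],[0,0,0,0.028,0],[0,0,0,0.028,0],[0,0,0,0.02,0],[0,0,0,0.008,0],[0,0,0,0,0],[0,0,0,0,0]]'
python3 - <<'E'
from h import *
o=bot.get_obs();print(o["eef_pos"],o["contact_force"])
p,d=bot.read_camera("wrist");cv2.imwrite("pics/w2.png",p)
E
```

```text
t: 3.85
eef_pos: [0.4961, -0.1086, 0.2932]
tool_rot: [-0.0, 1.0, 0.009, 0.0]
contact_force: [-0.3, 1.2, -0.5]
gripper_width: -0.001
grasp_force: 0.0
[ 0.49607526 -0.10855963  0.29324232] [-0.26433362  1.15108004 -0.54768178]
```

View pics/w2.png

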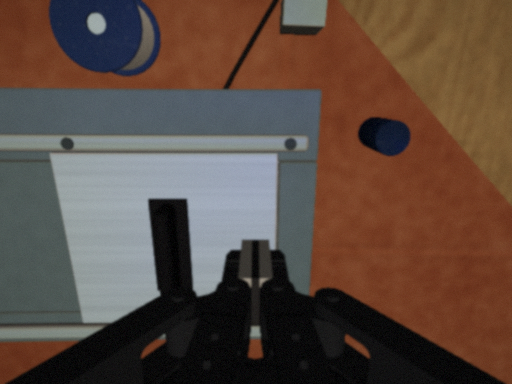

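The fingers (258,265) stand clear on the -y side of the tab (170,245). I push it open.

```bash
python3 -m pendant '[[0,0,-0.005,0,0],[0,0,-0.005,0,0],[0,0,-0.005,0,0],[0,0,-0.005,0,0],[0,0,-0.008,0,0],[0,0,-0.01,0,0],[0,0,-0.01,0,0],[0,0,-0.01,0,0],[0,0,-0.01,0,0],[0,0,-0.01,0,0],[0,0,-0.01,0,0],[0,0,-0.01,0,0]]'; python3 -m pendant '[[0,0,-0.008,0,0],[0,0,-0.006,0,0],[0,0,-0.003,0,0],[0,0,-0.003,0,0],[0,0,-0.002,0,0],[0,0,0,0,0]]'
```

```text
t: 4.9
eef_pos: [0.4941, -0.0092, 0.2928]
tool_rot: [0.0, 1.0, 0.009, 0.0]
contact_force: [-0.5, -1.8, 1.9]
gripper_width: 0.001
grasp_force: 1.4
t: 5.4
eef_pos: [0.4937, 0.0119, 0.2927]
tool_rot: [-0.0, 1.0, 0.009, -0.0]
contact_force: [1.1, 0.0, 0.2]
gripper_width: -0.0
grasp_force: 0.3
```

```bash
for i in 1 2; do :; done; python3 -m pendant '[[0,0,-0.003,0,0],[0,0,-0.003,0,0],[0,0,0,0,0]]' | grep -E "pos|contact"; python3 -m pendant '[[0,0,-0.003,0,0],[0,0,0,0,0]]'| grep -E "pos|contact"; python3 -m pendant '[[0,0,-0.003,0,0],[0,0,0,0,0]]'| grep -E "pos|contact"
python3 - <<'E'
from h import *
p,d=bot.read_camera("wrist");cv2.imwrite("pics/w3.png",p)
E
```

```text
eef_pos: [0.4935, 0.0181, 0.2926]
contact_force: [1.2, -0.3, 0.5]
eef_pos: [0.4935, 0.0211, 0.2926]
contact_force: [-0.0, -0.4, 0.5]
eef_pos: [0.4935, 0.0226, 0.2926]
contact_force: [0.6, -5.3, 0.4]
```

View pics/w3.png

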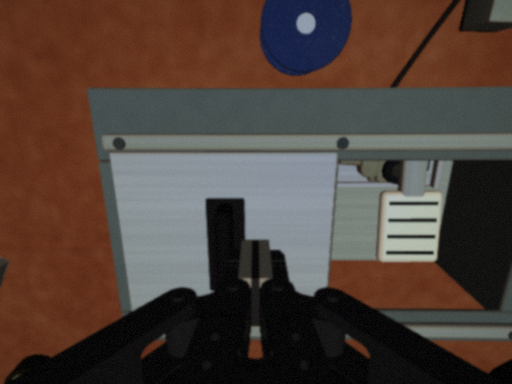

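The shutter has slid left, the window is uncovered and the white pad shows at (410,227). The force is rising at the stop, so I push a little more to confirm, then back off and lift.

```bash
python3 -m pendant '[[0,0,-0.002,0,0],[0,0,-0.002,0,0],[0,0,0,0,0]]'; python3 -m pendant '[[0,0,0.01,0,0],[0,0,0.01,0,0],[0,0,0,-0.025,0],[0,0,0,-0.025,0],[0,0,0.02,-0.02,0],[0,0,0.02,0,0],[0,0,0.02,0,0],[0,0,0.012,0,0],[0,0,0,0,0],[0,0,0,0,0]]'
python3 - <<'E'
from h import *
np.set_printoptions(precision=4,suppress=True)
o=bot.get_obs()
m=bot.camera_model("wrist");p,d=bot.read_camera("wrist")
cv2.imwrite("pics/w4.png",p)
for n in("window","shutter_tab","lever_pad","plug"):
    for x in bot.pinpoint(n,"wrist")[:1]:
        print(n,x["score"],x["at"],atd("wrist",x["at"],d,m),atz("wrist",x["at"],.088,m))
for x in bot.trace("lever_pad","wrist")[:1]:
    v,u=np.nonzero(x["mask"]);Z=d[v,u];X=np.array([ray("wrist",a,m)[1] for a in zip(u,v)])*Z[:,None]+ray("wrist",(0,0),m)[0]
    X=X[Z>0];print(len(X),np.median(X,0),np.percentile(X,2,0),np.percentile(X,98,0))
E
```

```text
t: 6.28
eef_pos: [0.4935, 0.0238, 0.2926]
tool_rot: [0.003, 1.0, 0.007, -0.0]
contact_force: [1.0, -14.3, 2.2]
gripper_width: -0.002
grasp_force: 7.0
t: 7.12
eef_pos: [0.4948, -0.0644, 0.3625]
tool_rot: [-0.0, 1.0, 0.008, -0.0]
contact_force: [0.1, 0.6, -0.3]
gripper_width: 0.001
grasp_force: 0.0
shutter_tab 0.84 [106.1, 211.2] [0.4932 0.0379 0.1265] [0.4784 0.0569 0.088 ]
lever_pad 0.96 [262.7, 194.8] [ 0.4951 -0.0713  0.0892] [ 0.4947 -0.0714  0.088 ]
plug 0.89 [257.6, 141.6] [ 0.5369 -0.0665  0.0832] [ 0.5376 -0.0664  0.088 ]
2694 [ 0.5029 -0.0703  0.0879] [ 0.478  -0.0873  0.0825] [ 0.5351 -0.0537  0.092 ]
```

View pics/w4.png

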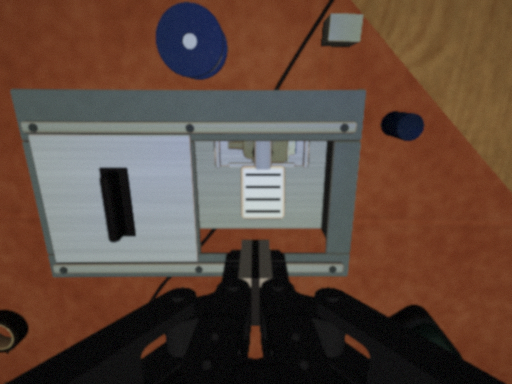

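The window is fully open. The pad is at (263,192), which is world (0.495,-0.071,0.088), directly below. I press down.

```bash
python3 -m pendant '[[0,0,0.007,0.01,0],[0,0,0,0.025,0],[0,0,0,0.025,0],[0,0,0,0.02,0],[0,0,0,0.01,0],[0,0,0,0.004,0],[0,0,0,0.004,0],[0,0,0,0.004,0],[0,0,0,0.004,0],[0,0,0,0.004,0],[0,0,0,0.003,0],[0,0,0,0,0]]'; python3 -m pendant '[[0,0,0,0.003,0],[0,0,0,0,0]]' | grep -E "pos|contact"; python3 -m pendant '[[0,0,0,0.002,0],[0,0,0,0,0]]' | grep -E "pos|contact"
```

```text
t: 8.42
eef_pos: [0.495, -0.0714, 0.2501]
tool_rot: [0.0, 1.0, 0.009, 0.0]
contact_force: [0.2, -0.1, 0.4]
gripper_width: -0.0
grasp_force: 0.0
eef_pos: [0.4953, -0.0714, 0.2472]
contact_force: [-1.0, -0.4, 2.7]
eef_pos: [0.4954, -0.0714, 0.2452]
contact_force: [-1.4, 0.1, 3.5]
```

```bash
python3 -m pendant '[[0,0,0,0.002,0],[0,0,0,0,0]]' | grep -E "pos|contact"; python3 -m pendant '[[0,0,0,0.002,0],[0,0,0,0,0]]' | grep -E "pos|contact";python3 -m pendant '[[0,0,0,0.002,0],[0,0,0,0,0]]' | grep -E "pos|contact"
```

```text
eef_pos: [0.4956, -0.0714, 0.2434]
contact_force: [-2.2, -0.4, 6.2]
eef_pos: [0.4957, -0.0713, 0.2429]
contact_force: [-9.3, 0.8, 25.0]
eef_pos: [0.4958, -0.0712, 0.2425]
contact_force: [-15.5, 1.8, 43.1]
```

The pad is at its stop: 43 N, tip 35.5 mm below the guard top. I lift and check it.

```bash
python3 -m pendant '[[0,0,0,-0.01,0],[0,0,0,-0.02,0],[0,0,0,-0.03,0],[0,0,0,-0.03,0],[0,0,0,-0.03,0],[0,0,0,0,0],[0,0,0,0,0]]'
python3 - <<'E'
from h import *
np.set_printoptions(precision=4,suppress=True)
m=bot.camera_model("wrist");p,d=bot.read_camera("wrist")
cv2.imwrite("pics/w5.png",p)
for n in("shutter_tab","lever_pad","plug"):
    for x in bot.pinpoint(n,"wrist")[:1]:
        print(n,x["score"],x["at"],atd("wrist",x["at"],d,m))
E
```

```text
t: 9.83
eef_pos: [0.496, -0.0714, 0.3607]
tool_rot: [0.0, 1.0, 0.009, 0.003]
contact_force: [0.6, 0.3, -0.1]
gripper_width: -0.002
grasp_force: 0.0
shutter_tab 0.7 [95.3, 215.2] [0.4933 0.0374 0.1264]
lever_pad 0.71 [257.3, 193.4] [ 0.4931 -0.0746  0.0685]
plug 0.58 [255.5, 145.9] [ 0.5355 -0.0722  0.0761]
```

View pics/w5.png

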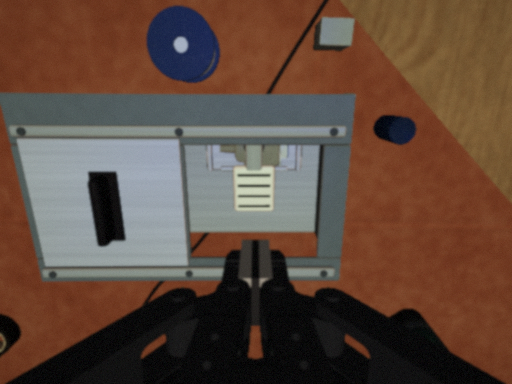

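The pad (254,188) is now at 0.0685, which is fully down, and the plug hasn't moved. I go over to the tab's +y side and push it closed.

```bash
python3 -m pendant '[[0,0,-0.02,0,0],[0,0,-0.03,0,0],[0,0,-0.03,0,0],[0,0,-0.03,0,0],[0,0,-0.02,0,0],[0,0,-0.018,0,0],[0,0,0,0,0],[0,0,0,0.025,0],[0,0,0,0.025,0],[0,0,0,0.012,0],[0,0,0,0.006,0],[0,0,0,0,0]]'
python3 - <<'E'
from h import *
p,d=bot.read_camera("wrist");cv2.imwrite("pics/w6.png",p)
E
```

```text
t: 11.03
eef_pos: [0.4919, 0.0758, 0.2888]
tool_rot: [0.0, 1.0, 0.008, -0.002]
contact_force: [-0.8, 0.6, -1.2]
gripper_width: 0.003
grasp_force: 0.0
```

View pics/w6.png

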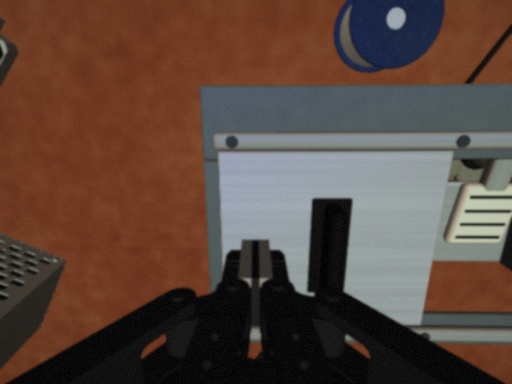

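The fingers (258,265) are on the +y side of the tab (330,245). They sit slightly low, so I raise 3 mm and then push closed.

```bash
python3 -m pendant '[[0,0,0,-0.0035,0],[0,0,0.005,0,0],[0,0,0.005,0,0],[0,0,0.005,0,0],[0,0,0.005,0,0],[0,0,0.008,0,0],[0,0,0.01,0,0],[0,0,0.01,0,0],[0,0,0.01,0,0],[0,0,0.01,0,0],[0,0,0.01,0,0],[0,0,0.01,0,0]]'; python3 -m pendant '[[0,0,0.01,0,0],[0,0,0.01,0,0],[0,0,0.01,0,0],[0,0,0.005,0,0],[0,0,0.003,0,0],[0,0,0.003,0,0],[0,0,0,0,0]]'; python3 -m pendant '[[0,0,0.002,0,0],[0,0,0,0,0]]' | grep -E "pos|contact"
```

```text
t: 12.08
eef_pos: [0.4942, -0.0125, 0.2943]
tool_rot: [-0.0, 1.0, 0.009, 0.0]
contact_force: [0.8, 2.1, 2.2]
gripper_width: 0.002
grasp_force: 1.0
t: 12.67
eef_pos: [0.4946, -0.0529, 0.294]
tool_rot: [0.0, 1.0, 0.009, -0.0]
contact_force: [-0.4, 0.6, 0.0]
gripper_width: 0.0
grasp_force: 0.0
eef_pos: [0.4946, -0.0543, 0.294]
contact_force: [-0.2, 0.1, -0.6]
```

```bash
python3 -m pendant '[[0,0,0.002,0,0],[0,0,0,0,0]]' | grep -E "pos|contact"; python3 -m pendant '[[0,0,0.002,0,0],[0,0,0,0,0]]' | grep -E "pos|contact";python3 -m pendant '[[0,0,0.002,0,0],[0,0,0,0,0]]' | grep -E "pos|contact";python3 -m pendant '[[0,0,0.002,0,0],[0,0,0,0,0]]' | grep -E "pos|contact"
```

```text
eef_pos: [0.4947, -0.0564, 0.294]
contact_force: [0.5, 0.8, -0.2]
eef_pos: [0.4947, -0.0585, 0.294]
contact_force: [-0.7, -0.1, -1.5]
eef_pos: [0.4948, -0.06, 0.2941]
contact_force: [-1.0, 2.9, -1.2]
eef_pos: [0.4948, -0.0605, 0.2941]
contact_force: [-1.2, 8.9, -0.4]
```

```bash
python3 -m pendant '[[0,0,0.002,0,0],[0,0,0,0,0]]' | grep -E "pos|contact"; python3 -m pendant '[[0,0,-0.01,0,0],[0,0,-0.01,0,0],[0,0,0,-0.025,0],[0,0,0,-0.03,0],[0,0,0,-0.03,0],[0,0,0,-0.03,0],[0,0,0,0,0],[0,0,0,0,0],[0,0,0,0,0]]'
python3 - <<'E'
from h import *
np.set_printoptions(precision=4,suppress=True)
m=bot.camera_model("wrist");p,d=bot.read_camera("wrist")
cv2.imwrite("pics/w7.png",p)
for x in bot.pinpoint("shutter_tab","wrist")[:1]: print(x["score"],x["at"],atd("wrist",x["at"],d,m))
E
```

```text
eef_pos: [0.4948, -0.061, 0.294]
contact_force: [-1.8, 12.8, -0.1]
t: 14.42
eef_pos: [0.4944, -0.0445, 0.4088]
tool_rot: [0.0, 1.0, 0.009, -0.0]
contact_force: [-0.1, -0.4, -0.3]
gripper_width: -0.001
grasp_force: 0.0
0.67 [286.1, 193.5] [ 0.4934 -0.0717  0.1266]
```

View pics/w7.png

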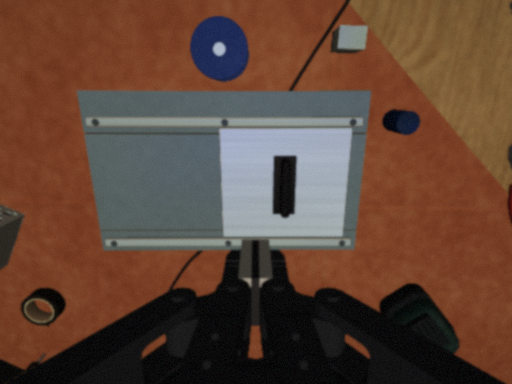

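The shutter is closed, with the tab (285,186) at y = -0.0717, matching the window centre. The spool, relay and capacitor are where they were, and the arm is clear.

```bash
python3 -c "
from station import bot
print(bot.hand_in())"
```

```text
the job is handed in; nothing more can be done
None
```

The job is done and handed in: I opened the shutter to its stop, pressed the lever down to its stop and closed the shutter again; the arm is clear, and I saw no sign of touching the guard or shifting the plug, spool, capacitor or relay.

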